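Sort the cut taro into its pans

TASK

Sort the five loose pieces of taro by cut: set the two chunky blocks down in the near-square steel pan, side by side with both flat on its floor; lay the two batons in the long shallow tray, both on its floor and pointing along its length; and stand the unpeeled root end, broad cut face down, in the middle of the round colander. Do not push the cleaver or the cup out of their places.

Things in the scene. Friction and masses are not known exactly. Their poses are not given: they have to be found in the camera images.
- square_pan: Near-square open stainless pan, fixed to the table, 140 (its x) by 160 (its y) mm outside and 45 mm high; walls 4 mm and floor 4 mm thick; inside 132 by 152 mm. A thin lip stands 6 mm out round its rim. Origin at the centre of its underside, z up.
- long_tray: Long narrow shallow stainless tray, fixed to the table, 95 (its x) by 200 (its y, the long way) mm outside and 30 mm high; walls and floor 4 mm thick; inside 87 by 192 mm. A small wire loop handle at each short end. Origin at the centre of its underside, z up.
- colander: Round metal colander with dark perforations, fixed to the table, 128 mm across at its foot, 156 mm across at the rim, 45 mm high; wall 4 mm, flat floor 4 mm thick (inside about 120 mm across at the floor). Origin at the centre of its underside, z up.
- block_a: Chunky block of peeled taro, pale with purple flecks, 42 (its x) by 45 (its y) by 40 (z) mm, about 80 g, starting flat on the table. Origin at its centre.
- block_b: Second block, the same as block_a.
- baton_a: Baton (thick stick) of peeled taro, pale with purple flecks, 75 mm long along its y, 22 by 22 mm across (x and z), about 40 g, starting flat on the table. Origin at its centre.
- baton_b: Second baton, the same as baton_a.
- root_end: Unpeeled end of a taro root: a brown ringed stub, round from above, standing on its cut face; 54 mm across with upright sides up to 27 mm high, then rounding in to its top at 46 mm; about 85 g. Origin at the centre of the cut face (its underside), z up.
- cleaver: Kitchen cleaver lying flat between two of the vessels: steel blade 165 by 72 mm, 4 mm thick, its wooden handle (20 mm thick, 110 mm long) pointing along its +x, away from the robot. Origin on the table, under the blade near its handle end: the blade spans x -137 to +28 mm, the handle x +27 to +137 mm. To be left where it lies.
- cup: White ceramic cup, 60 mm across and 62 mm high, standing between two of the vessels. Origin at the centre of its underside. To be left where it stands.
Mind the look-alikes: they are no part of the job. What is shaped like the baton_a but green or yellow is not meant.

How it is judged:
At the end, for the whole second after the job is handed in: Blocks inside the square pan, on its floor (centre under 31 mm above its underside); batons inside the long tray, on its floor (centre under 21 mm), within 0.4 rad of its length; root end on the colander floor, cut face down (0.2 rad), within 40 mm of its centre; all at rest (x of block_a in the frame of square_pan between -0.06 and 0.06 m and y of block_a in the frame of square_pan between -0.07 and 0.07 m and z of each of block_a, block_b in the frame of square_pan below 0.031 m and x of block_b in the frame of square_pan between -0.06 and 0.06 m and y of block_b in the frame of square_pan between -0.07 and 0.07 m and x of baton_a in the frame of long_tray between -0.043 and 0.043 m and y of baton_a in the frame of long_tray between -0.075 and 0.075 m and z of each of baton_a, baton_b in the frame of long_tray below 0.021 m and angle between the y axis of each of baton_a, baton_b and the y axis of long_tray, either way round below 0.4 rad and x of baton_b in the frame of long_tray between -0.043 and 0.043 m and y of baton_b in the frame of long_tray between -0.075 and 0.075 m and horizontal distance between root_end and colander below 0.04 m and z of root_end in the frame of colander below 0.012 m and angle between root_end's own z axis and vertical below 0.2 rad and linear speed of each of block_a, baton_a, block_b, baton_b, root_end below 0.02 m/s); the robot touches nothing.
It fails at once if the cleaver is pushed more than 30 mm (distance of cleaver from where it was at the start of the episode above 0.03 m).
It fails at once if the cup is pushed more than 30 mm or knocked over (distance of cup from where it was at the start of the episode above 0.03 m or angle between cup's own z axis and vertical above 0.6 rad).
It also fails if it takes over 115 s, if anything falls off the work surface, if the arm or the gripper's body presses on something with over 40 N, if the wrist force passes 120 N, or if a joint passes its speed limit or range.

ROBOT

A 7-joint arm with a two-finger parallel gripper is mounted at the origin on the work surface. World frame = base frame: x ahead of the robot, y to its left, z up, the work surface at z = 0. Lengths are in m, angles in rad, forces in N, time in s.
With the tool pointing down it reaches from about 0.35 to 0.9 m from the base axis. Payload 19.9 kg.
Tool frame: the origin (TCP) lies between the finger pads; the fingertips stand 19 mm ahead of it and the grasp point (between the pads) is the TCP; z points along the fingers, y is the direction in which the jaws open and shut (so a half turn about z gives the same grasp; the last joint's range is limited). The gripper opens to 94 mm and grips with 3 to 60 N. Pads are 16 mm wide; open, the fingers measure 119 mm over their backs; the gripper's body (75 mm by 177 mm) begins 78 mm behind the grasp point.
Start: joints at [1.308, 0.417, -0.01, 1.614, 0.005, 1.111, -0.053], TCP at [0.137, -0.61, 0.196] pointing down, gripper open.
Joint ranges: [-2.81, 2.81], [-0.39, 2.02], [-1.27, 1.25], [0.06, 2.57], [-1.19, 4.33], [0.19, 2], [-2.82, 2.82]. Speed limits (rad/s): [1.89, 1.89, 2.39, 2.39, 3.01, 3.01, 3.01].

INTERFACE

Orientations are given as a 3x3 rotation matrix whose columns are the frame's x, y, z axes.
In Python, from rig import robot gives the robot as it stands. Calls block until the motion is done:
- robot.move_ptp(position, orientation): joint-space move of the TCP to a pose.
- robot.move_linear(position, velocity=0.15, frame=None, threshold=None): straight line of the TCP; frame=None keeps the orientation; velocity is the mean speed in m/s. With threshold (N) it stops when the force on the tool has changed by that much, and returns True; else False.
- robot.goto_joints(angles): joint-space move.
- robot.gripper_to(opening): finger opening in m; the grip force is fixed at half the most; returns when the fingers have stopped.
- robot.pause(seconds).
- robot.ik(position, orientation): joint angles nearest the present ones, or None.
- robot.get_state(): the state.
- robot.grab_frame(name): name is "side" or "top" or "wrist"; returns the picture (400x640x3 uint8, red, green, blue); there is no depth.
- robot.camera_info(name): a dict with "fx", "fy", "cx", "cy" (pixels), "dist" ([k1, k2, p1, p2, k3] as OpenCV has them; the pictures are not rectified), "rvec" (rotation vector, rad) and "tvec" (3), from world to camera coordinates, as OpenCV has them. Camera axes: x right, y down, z forward; pixel columns grow to the right and rows downward; lengths in m; the calibration is good to about 2 mm. A picture is of the moment at which its call begins: read the wrist's pose just before it. camera_info takes no time and is no camera call; for the wrist camera it gives the pose at the moment of the call.
A pose or a line that the arm cannot do raises robot.PlanningError and nothing moves.
- robot.sign_off(): hands the job in, once; it reports no verdict.
The state is a dict: "time": time; "qpos": joint angles; "joint_vel": joint speeds; "effort": joint torques, N m; "ee_pos": TCP position; "tool_rot": TCP orientation; "force": force on the tool from outside, world axes, zero at the start; "moment": the same for the moment, N m; "opening": finger opening in m.
Only numpy, scipy, OpenCV 4.12 (cv2) and the standard library are available. Lean on these libraries where they do the work, as an engineer would, in place of code of your own. Each camera call takes 0.05 s, during which the arm holds its last target. There are 200 camera calls.

## Working session

There is one attempt and no reset: what is moved stays moved. The work goes in short steps, each a Python script; the robot and the scene stay as the last script left them, time stands still between calls to the robot, and variables do not carry over. Pictures are saved under pics/ and viewed, about 12 in all and at most 16, crops included, and the job is handed in when it is done.

```bash
ls; mkdir -p pics
python3 - <<'E'
from rig import robot
import cv2
for n in("top","side"):
    cv2.imwrite(f"pics/{n}0.png",cv2.resize(robot.grab_frame(n)[:,:,::-1],(800,500),interpolation=cv2.INTER_CUBIC) if 1 else 0)
    print(n,robot.camera_info(n))
print(robot.get_state())
E
```

```text
pics
top {'fx': 400.98461657838135, 'fy': 400.98461657838135, 'cx': 322.7270190122429, 'cy': 193.00252958085028, 'dist': array([-0.00740916,  0.        ,  0.        ,  0.        ,  0.        ]), 'rvec': array([ 2.20584716, -2.14309699,  0.08853981]), 'tvec': array([-0.01482718,  0.52560774,  1.04092722])}
side {'fx': 366.43732246660824, 'fy': 366.43732246660824, 'cx': 315.53528933565326, 'cy': 200.65429215391754, 'dist': array([-0.0753876,  0.       ,  0.       ,  0.       ,  0.       ]), 'rvec': array([ 0.17289713, -2.73467259,  1.3897292 ]), 'tvec': array([0.50857241, 0.08262571, 0.8096791 ])}
{'time': 0.1, 'qpos': array([ 1.30749952,  0.41792121, -0.01030518,  1.61406486,  0.00473902,
        1.11071662, -0.05298131]), 'joint_vel': array([-1.23521894e-03, -2.49551450e-03, -1.99988998e-05,  5.91697034e-05,
       -4.69958835e-04, -1.52676703e-03, -2.32105309e-04]), 'effort': array([ 1.07213742e-03, -8.52577257e+01,  6.39308877e-01, -4.26690030e+01,
       -4.89504123e-02,  1.65100634e-02,  1.30191720e-04]), 'ee_pos': array([ 0.13739501, -0.60937126,  0.19580418]), 'tool_rot': array([[ 9.75493658e-01,  2.20027267e-01, -3.53945366e-04],
       [ 2.20027520e-01, -9.75493123e-01,  1.02853877e-03],
       [-1.18964694e-04, -1.08121077e-03, -9.99999408e-01]]), 'force': array([0.49183537, 0.30517964, 0.33559697]), 'moment': array([ 0.03597958,  0.07009192, -0.03717021]), 'opening': 0.09396367847599515}
```

View pics/top0.png

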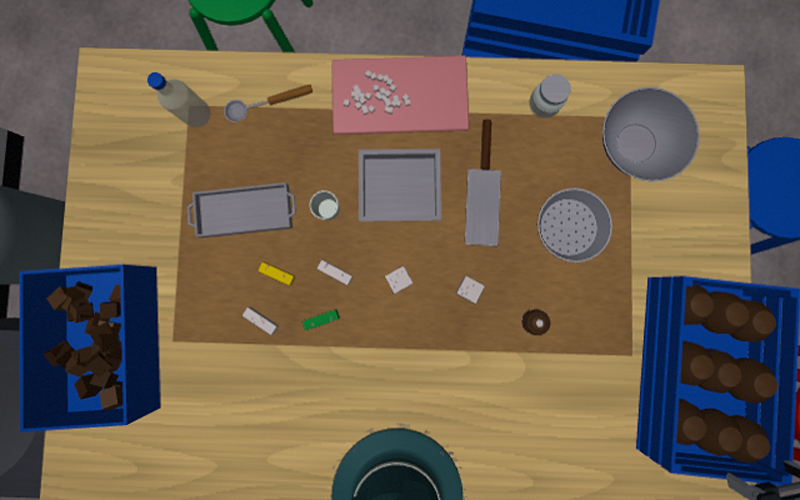

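View pics/side0.png

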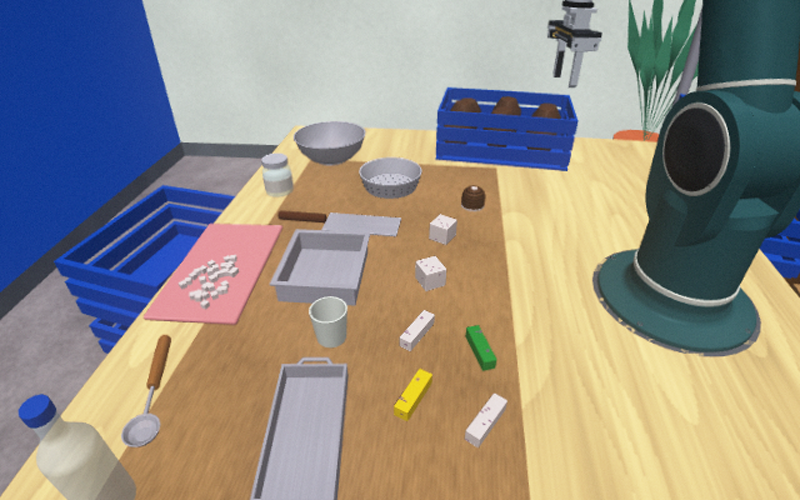

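The top view shows, in 800-px coordinates: the tray at (241,210), cup (324,205), pan (400,186), cleaver (483,200), colander (574,225). The white batons are at (334,272) and (260,320), the blocks at (399,279) and (471,289), and the root end at (536,322). The green and yellow sticks are decoys. Next I'll enlarge it to read the corners.

```bash
cat > h.py <<'E'
from rig import robot
import numpy as np, cv2
def cam(n):
    c=robot.camera_info(n); K=np.array([[c['fx'],0,c['cx']],[0,c['fy'],c['cy']],[0,0,1.]])
    return K,c['dist'],c['rvec'],c['tvec']
def world(uv,z,C):
    K,d,r,t=C; R=cv2.Rodrigues(r)[0]
    p=cv2.undistortPoints(np.array(uv,float).reshape(-1,1,2),K,d)[:,0]
    ray=np.c_[p,np.ones(len(p))]@R; o=-R.T@t
    return o+ray*((z-o[2])/ray[:,2])[:,None]
def proj(P,C): return cv2.projectPoints(np.array(P,float),C[2],C[3],C[0],C[1])[0][:,0]
E
python3 - <<'E'
from h import *
im=robot.grab_frame("top")[:,:,::-1]; cv2.imwrite("pics/raw.png",im)
# crops
L=cv2.resize(im[110:215,145:345],None,fx=4,fy=4,interpolation=cv2.INTER_CUBIC)
R=cv2.resize(im[110:215,320:520],None,fx=4,fy=4,interpolation=cv2.INTER_CUBIC)
cv2.imwrite("pics/L.png",L);cv2.imwrite("pics/R.png",R)
im=im.astype(int); sub=np.zeros((400,640),np.uint8)
white=(im.min(2)>130)&(im.max(2)-im.min(2)<50); sub[203:280,185:400]=white[203:280,185:400]
n,lab,st,ce=cv2.connectedComponentsWithStats(sub)
for i in range(1,n):
    if st[i,4]>60:
        c=cv2.findContours((lab==i).astype(np.uint8),0,2)[0][0]; print(st[i],ce[i],cv2.minAreaRect(c))
C=cam("top"); print(-cv2.Rodrigues(C[2])[0].T@C[3])
print(im[258,429],im[255,423],im[270,429],im[222,318],im[230,318])
E
```

```text
[254 208  27  20 220] [267.08181818 217.49545455] ((267.0191345214844, 217.46495056152344), (27.45418930053711, 7.980869770050049), 28.610462188720703)
[308 213  22  22 265] [318.61886792 223.37358491] ((318.6084899902344, 223.49530029296875), (15.831958770751953, 16.900373458862305), 60.945396423339844)
[366 221  21  21 262] [376.09160305 231.19847328] ((376.1000061035156, 231.3000030517578), (16.54690170288086, 15.652474403381348), 26.56505012512207)
[194 246  27  22 220] [207.05909091 256.46818182] ((207.076904296875, 256.3846130371094), (27.735010147094727, 7.765802383422852), 33.690067291259766)
[ 0.43397421 -0.00646407  1.08242201]
[164 163 171] [24 43 63] [ 60  95 128] [171 171 179] [171 170 179]
```

View pics/L.png

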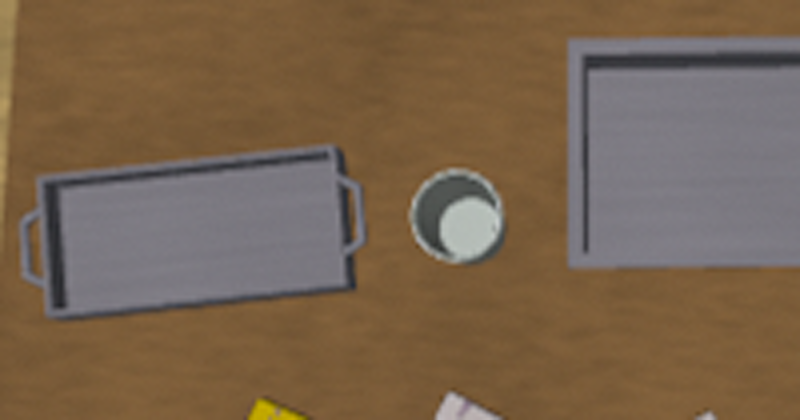

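View pics/R.png

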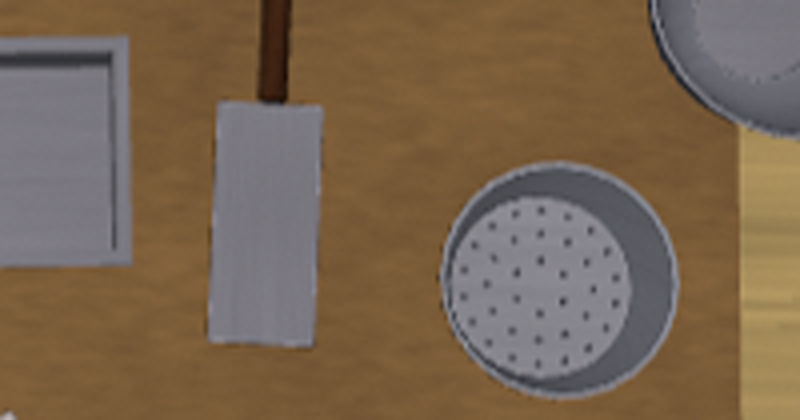

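Run:
```python
from h import *
np.set_printoptions(precision=4,suppress=True)
C=cam("top"); im=cv2.imread("pics/raw.png").astype(int)
Lc=lambda p,o:[(o+(x+.5)/4-.5,110+(y+.5)/4-.5) for x,y in p]
pan=world(Lc([(570,40),(570,268)],145)+Lc([(131,264),(128,37)],320),.045,C); print("pan",pan,pan.mean(0))
tr=world(Lc([(38,177),(336,147),(347,288),(48,317)],145),.03,C); print("tray",tr,tr.mean(0),np.linalg.norm(np.diff(tr,axis=0),axis=1))
print("col",world(Lc([(560,280)],320),.045,C),world(Lc([(541,288)],320),.004,C))
print("cup",world(Lc([(457,216)],145),.062,C)); print("cleaver",world(Lc([(218,103),(323,106),(313,346),(208,343)],320),.004,C))
for n,c,a,z in[("baton1",(267.05,217.48),28.6,.022),("baton2",(207.07,256.43),33.7,.022),("block1",(318.61,223.45),60.9,.04),("block2",(376.1,231.25),26.57,.04)]:
    a=np.radians(a);d=np.array([np.cos(a),np.sin(a)])*5
    w=world([c,c+d,c-d],z,C);v=w[1]-w[2];print(n,w[0],"long/edge dir deg",np.degrees(np.arctan2(v[1],v[0])))
m=np.zeros((400,640),np.uint8); m[240:280,405:455]=(im.sum(2)<130)[240:280,405:455]
c=max(cv2.findContours(m,0,2)[0],key=cv2.contourArea); e=cv2.minEnclosingCircle(c); print("root",e,world([e[0]],.02,C))
# block corner check via approx
im8=cv2.resize(cv2.imread("pics/raw.png")[203:275,185:395],(800,274),interpolation=cv2.INTER_CUBIC); cv2.imwrite("pics/p.png",im8)
for w in("wrist",):
    c=robot.camera_info(w);R=cv2.Rodrigues(c['rvec'])[0];s=robot.get_state();print(-R.T@c['tvec']-s['ee_pos'],R[2])
```

```text
pan [[ 0.7156  0.0998  0.045 ]
 [ 0.5641  0.0942  0.045 ]
 [ 0.5715 -0.0757  0.045 ]
 [ 0.7224 -0.0703  0.045 ]] [0.6434 0.012  0.045 ]
tray [[0.6169 0.4525 0.03  ]
 [0.6427 0.2546 0.03  ]
 [0.5484 0.2426 0.03  ]
 [0.5235 0.4397 0.03  ]] [0.5829 0.3474 0.03  ] [0.1996 0.095  0.1986]
col [[ 0.5691 -0.355   0.045 ]] [[ 0.5686 -0.3559  0.004 ]]
cup [[0.5935 0.1665 0.062 ]]
cleaver [[ 0.6895 -0.1354  0.004 ]
 [ 0.6895 -0.2071  0.004 ]
 [ 0.5248 -0.2023  0.004 ]
 [ 0.5248 -0.1316  0.004 ]]
baton1 [0.4568 0.1455 0.022 ] long/edge dir deg -116.72549602835709
baton2 [0.3502 0.2988 0.022 ] long/edge dir deg -121.26896014290878
block1 [0.4448 0.0086 0.04  ] long/edge dir deg -149.13139755588892
block2 [ 0.429  -0.1407  0.04  ] long/edge dir deg -114.94952335576387
root ((428.5, 257.0), 11.236202239990234) [[ 0.3656 -0.2818  0.02  ]]
[0.0753 0.0166 0.1881] [-0.2617 -0.0577 -0.9634]
```

View pics/p.png

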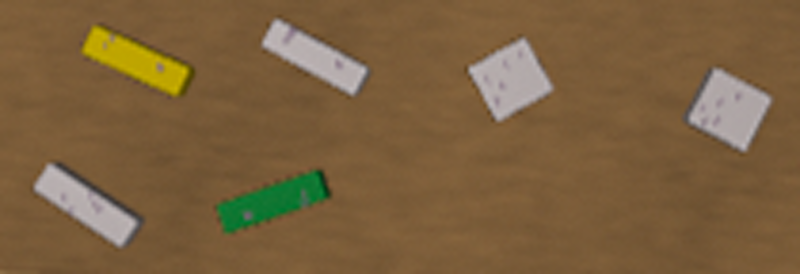

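The pieces show clearly in this crop: batons at (315,57) and (90,205), blocks at (511,80) and (730,110). Their edge angles match the computed ones. The measured vessel sizes also match the specifications (tray 199×95 mm, pan rim 152×170 mm). I'll start with one baton.

```bash
cat >> h.py <<'E'
def rot(deg):
    a=np.radians(deg); y=np.array([np.cos(a),np.sin(a),0]); z=np.array([0,0,-1.]); return np.c_[np.cross(y,z),y,z]
def best(p,deg):
    q0=robot.get_state()['qpos']; c=[]
    for d in(deg,deg+180):
        q=robot.ik(p,rot(d))
        if q is not None: c.append((abs(q[6])*.5+np.abs(np.array(q)-q0).max(),d))
    return rot(min(c)[1])
H=.15
def pickplace(xy,deg,z,opn,xy2,deg2,rel,floor=.004):
    robot.gripper_to(opn)
    p=np.array([*xy,H]); robot.move_ptp(p,best(p,deg))
    robot.move_linear([*xy,z],velocity=.2); robot.gripper_to(0.0)
    g=robot.get_state()['opening']; robot.move_linear(p,velocity=.2)
    g2=robot.get_state()['opening']; print("grip",g,g2,robot.get_state()['time'])
    if g2<.015: print("MISSED"); return
    p=np.array([*xy2,H]); robot.move_ptp(p,best(p,deg2))
    robot.move_linear([*xy2,z+floor+.0025],velocity=.18); robot.pause(.2)
    robot.gripper_to(rel); robot.move_linear(p,velocity=.2); s=robot.get_state()
    print("done",s['time'],np.round(s['force'],1),np.round(s['qpos'],2))
tray=np.array([.5829,.3474]); ty=np.array([np.cos(np.radians(97.3)),np.sin(np.radians(97.3))])
pan=np.array([.6434,.012]); py=np.array([np.cos(np.radians(92.2)),np.sin(np.radians(92.2))])
col=np.array([.569,-.3555])
E
python3 - <<'E'
from h import *
pickplace((.4568,.1455),-26.7,.0225,.06,tray+.044*ty,7.3,.036)
cv2.imwrite("pics/t1.png",cv2.resize(robot.grab_frame("top")[100:290,130:450,::-1],None,fx=2.5,fy=2.5))
E
```

```text
grip 0.000527422417412018 0.0005548599039633516 6.2917
MISSED
```

View pics/t1.png

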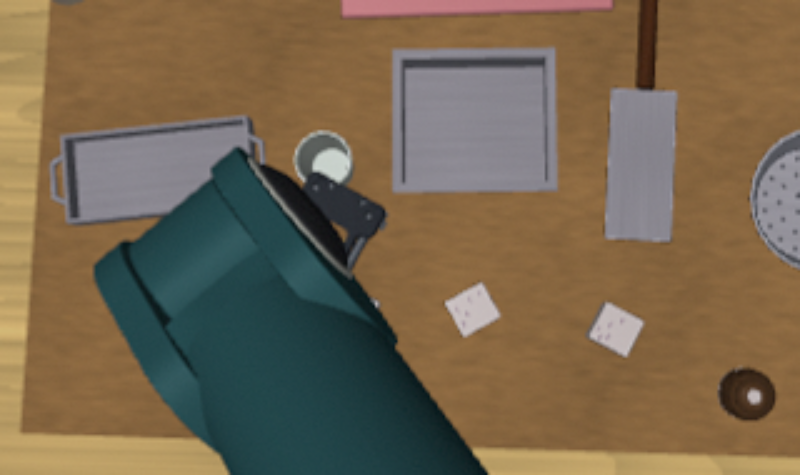

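The gripper closed empty. The top view shows the hand near (345,200), apparently short of the baton at about (375,300), which the arm partly hides. I'll check the pose.

Run:
```python
from h import *
s=robot.get_state(); np.set_printoptions(precision=3,suppress=True)
print(s['ee_pos'],s['tool_rot'],s['qpos'],rot(-26.7),np.linalg.det(rot(-26.7)))
print(proj([s['ee_pos'],[.4568,.1455,.022]],cam("top")),proj([s['ee_pos'],[.4568,.1455,.022]],cam("side")))
a=cv2.resize(robot.grab_frame("side")[150:390,150:550,::-1],(500,300))
b=cv2.resize(robot.grab_frame("wrist")[:,:,::-1],(480,300))
cv2.imwrite("pics/sw.png",np.vstack([np.hstack([a[:, :400],b[:, :400]])]))
print(proj([s['ee_pos'],[.4568,.1455,.022],[.4568,.1455,0.0]],cam("wrist")))
```

```text
[0.456 0.145 0.149] [[ 0.449  0.893 -0.002]
 [ 0.893 -0.449 -0.   ]
 [-0.001 -0.001 -1.   ]] [ 0.508  0.384 -1.048  1.99   0.398  0.992 -1.198] [[ 0.449  0.893  0.   ]
 [ 0.893 -0.449  0.   ]
 [ 0.     0.    -1.   ]] 1.0
[[259.446 216.329]
 [267.06  217.468]] [[335.437 209.507]
 [333.733 259.897]]
[[319.765 234.092]
 [319.962 190.738]
 [319.927 186.417]]
```

View pics/sw.png

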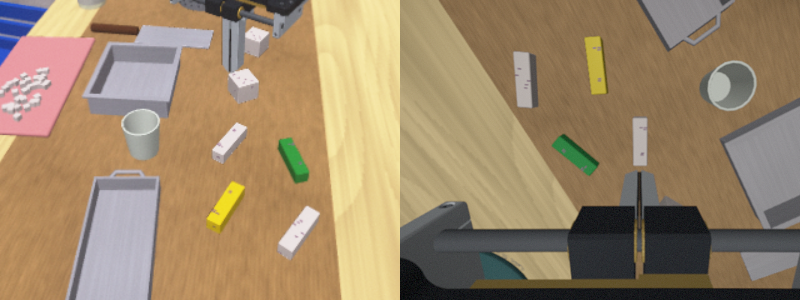

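The wrist view shows the baton at (640,141), where my estimate projects, so the position is right and the baton hasn't moved. I'll repeat the descent step by step.

Run:
```python
from h import *
def pr(*a):
    s=robot.get_state(); print(*a,round(s['time'],2),np.round(s['ee_pos'],4),round(s['opening'],4),np.round(s['force'],1))
pr(); robot.gripper_to(.06); pr("open")
print(robot.move_linear([.4568,.1455,.0225],velocity=.2)); pr("down")
a=cv2.resize(robot.grab_frame("side")[200:320,270:410,::-1],None,fx=4,fy=4)
cv2.imwrite("pics/s2.png",a)
```

```text
6.44 [0.4562 0.1454 0.1489] 0.0006 [ 0.4  0.6 -1.1]
open 7.47 [0.4568 0.1455 0.15  ] 0.0599 [ 0.4 -0.5  0.9]
False
down 8.25 [0.4572 0.1459 0.0232] 0.0598 [ 0.8 -0.  -0.4]
```

View pics/s2.png

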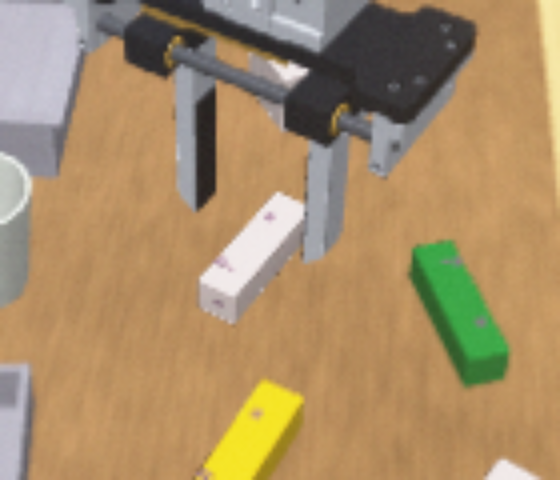

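The side view shows the fingertips at (195,205) and (320,258) in the crop. They seem to end above or beyond the baton's centre (253,250) instead of straddling it. I'll compare with where they should project.

Run:
```python
from h import *
s=robot.get_state(); C=cam("side"); R=s['tool_rot'];p=s['ee_pos']
def cr(P): return np.round((proj(P,C)-[270,200]+.5)*4-.5)
for t in(0,.019): print("pads at ahead",t,cr([p+R@[x,y,t] for y in(.03,-.03) for x in(-.008,.008)]).tolist())
d=np.radians(-116.7);l=np.array([np.cos(d),np.sin(d)])*.0375;w=np.array([-l[1],l[0]])*11/37.5
print("baton top",cr([[.4568+a*l[0]+b*w[0],.1455+a*l[1]+b*w[1],.022] for a in(1,-1) for b in(1,-1)]).tolist())
cv2.imwrite("pics/w2.png",robot.grab_frame("wrist")[:,:,::-1]); C=cam("wrist")
print("wrist tips",proj([p+R@[x,y,.019] for y in(.03,-.03) for x in(-.008,.008)],C).round().tolist())
```

```text
pads at ahead 0 [[214.0, 207.0], [196.0, 225.0], [315.0, 254.0], [299.0, 273.0]]
pads at ahead 0.019 [[214.0, 233.0], [196.0, 252.0], [313.0, 280.0], [297.0, 300.0]]
baton top [[277.0, 190.0], [313.0, 206.0], [196.0, 278.0], [234.0, 297.0]]
wrist tips [[358.0, 234.0], [359.0, 214.0], [281.0, 234.0], [280.0, 214.0]]
```

View pics/w2.png

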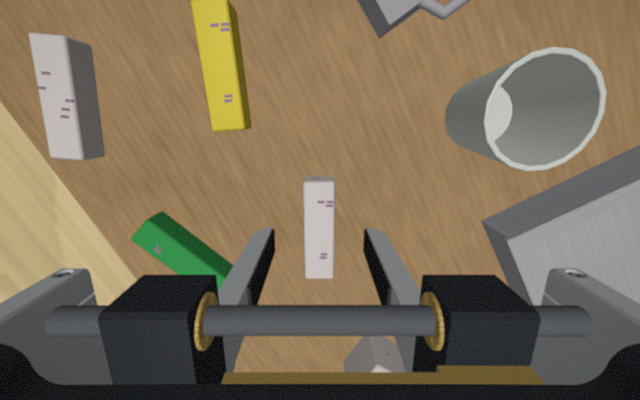

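The tips are about 30 mm higher than the stated tool frame would put them: left pad bottom at (197,210) against (196,252) expected. The wrist view agrees, with the tips wider apart at (365,232) and (273,232). Sideways they match. I'll touch down gently on the table beside the baton to measure the true offset.

Run:
```python
from h import *
def pr(*a):
    s=robot.get_state(); print(*a,round(s['time'],2),np.round(s['ee_pos'],4),round(s['opening'],4),np.round(s['force'],1))
C=cam("wrist"); d=np.radians(-116.7);l=np.array([np.cos(d),np.sin(d)])*.0375;w=np.array([-l[1],l[0]])*11/37.5
print(proj([[.4568+a*l[0]+b*w[0],.1455+a*l[1]+b*w[1],.022] for a in(1,-1) for b in(1,-1)],C).round().tolist())
print(robot.move_linear([.4568,.1455,-.025],velocity=.03,threshold=4)); pr("touch")
```

```text
[[333.0, 280.0], [304.0, 280.0], [335.0, 182.0], [302.0, 182.0]]
True
touch 9.38 [ 0.4568  0.1455 -0.0089] 0.06 [-1.9 -2.4 16.1]
```

Contact came at TCP z ≈ −9 mm, not +19 mm. The wrist camera pose is exact: the baton's corners project to within about 4 px. So the fingertips are about 28 mm shorter than stated. From here I'll use tip z = TCP z + 9 mm.

Run:
```python
from h import *
pickplace((.4568,.1455),-26.7,-.0055,.06,tray+.044*ty,7.3,.038) if 0 else None
robot.move_linear([.4568,.1455,-.0045],velocity=.1); robot.gripper_to(0.0); print(robot.get_state()['opening'])
robot.move_linear([.4568,.1455,.15],velocity=.2); g=robot.get_state()['opening']; print(g)
if g>.015:
    p=np.array([*(tray+.044*ty),.15]); robot.move_ptp(p,best(p,7.3)); p2=p.copy(); p2[2]=-.0045+.0065
    robot.move_linear(p2,velocity=.18); robot.pause(.2); robot.gripper_to(.038); robot.move_linear(p,velocity=.2)
s=robot.get_state(); print(s['time'],s['ee_pos'],s['force'],s['qpos'])
cv2.imwrite("pics/w3.png",robot.grab_frame("wrist")[:,:,::-1])
```

```text
0.021760657322502912
0.02197199379271763
14.8333 [0.57703805 0.39051646 0.14874207] [-0.09702859  0.75657478 -1.09152846] [-0.01720417  0.82841895 -1.04964448  1.43165074  0.72518733  1.2992809
 -0.9911309 ]
```

View pics/w3.png

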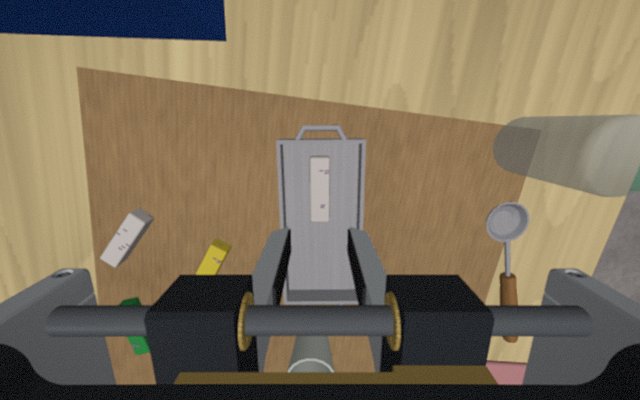

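The wrist view shows the baton lying on the tray floor, aligned with its length at (320,188). I'll do the rest.

Run:
```python
from h import *
pickplace((.3502,.2988),-31.3,-.0045,.06,tray-.044*ty,7.3,.038)
pickplace((.4448,.0086),30.9,-.002,.075,pan+.035*py,2.2,.060)
pickplace((.429,-.1407),-25,-.002,.075,pan-.035*py,2.2,.060)
pickplace((.3656,-.2818),-37,-.002,.085,col,-32,.072)
robot.move_ptp([.35,-.35,.2],best(np.array([.35,-.35,.2]),-45))
print(robot.get_state()['time'])
cv2.imwrite("pics/t4.png",cv2.resize(robot.grab_frame("top")[100:290,130:510,::-1],(800,400),interpolation=cv2.INTER_CUBIC))
```

```text
grip 0.021759985660609972 0.02207116409476764 18.925
done 22.4167 [ 0.4  0.9 -0.3] [ 0.18  0.82 -1.14  1.53  0.76  1.29 -0.93]
grip 0.04158427501297213 0.04170014073704886 26.825
done 30.1833 [ 0.2 -0.3  0.3] [ 0.45  0.63 -0.83  1.59  0.5   1.14 -0.45]
grip 0.04185963853026351 0.04211664566166508 34.175
done 37.6833 [-0.  -0.   0.1] [ 0.62  0.68 -0.94  1.58  0.58  1.18 -0.4 ]
grip 0.05336629273241369 0.05325936119737953 42.1083
done 45.5333 [-1.1  1.3 -0.1] [ 1.09  0.71 -0.9   1.51  0.58  1.2  -0.46]
46.4333
```

View pics/t4.png

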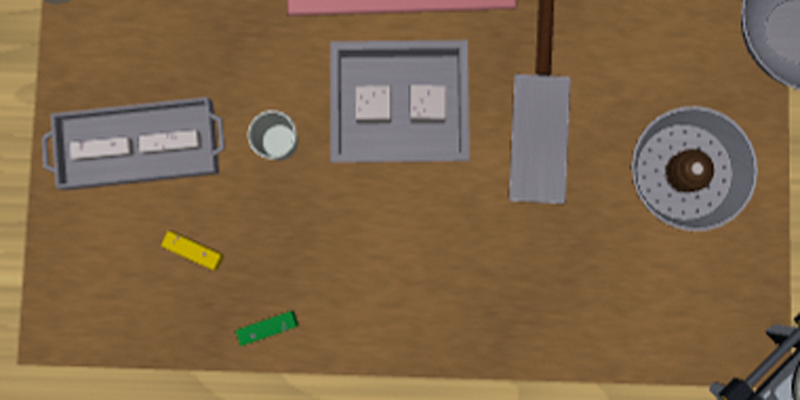

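In the top view the batons are in the tray at (100,148) and (168,140), the blocks in the pan at (373,103) and (428,102), and the root end in the colander at (690,170). The cup and cleaver haven't moved. One side view will check that everything lies flat.

Run:
```python
from h import *
cv2.imwrite("pics/s5.png",cv2.resize(robot.grab_frame("side")[110:400,200:400,::-1],None,fx=2.05,fy=2.05,interpolation=cv2.INTER_CUBIC))
```

```text
(no output)
```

View pics/s5.png

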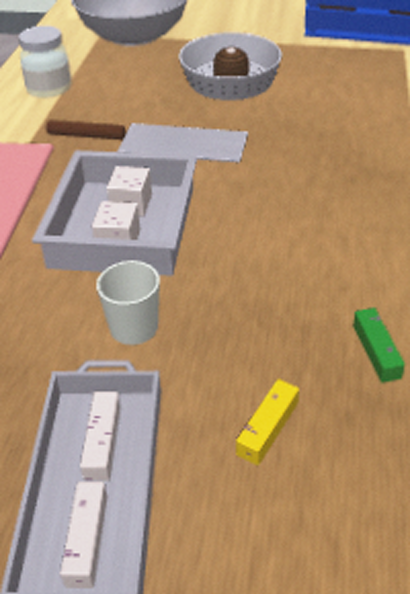

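The side view shows both blocks flat in the pan at (128,185) and (116,218), both batons flat along the tray at (98,435) and (83,530), and the root end upright in the colander at (231,62). I'm handing in.

```bash
python3 -c "
from rig import robot
print(robot.sign_off(), robot.get_state()['time'])"
```

```text
the job is handed in; nothing more can be done
the job is handed in; nothing more can be done
```

All five pieces are in their vessels and the job is handed in, at about 46.5 s on the robot's clock. No verdict is reported.

**Final placement:** In the last top and side pictures, the two blocks lie flat side by side in the square pan. The two batons lie end to end along the long tray, and the root end stands upright in the middle of the colander. The cup, cleaver and coloured look-alikes look unmoved. I judged all of this by eye and took no final position measurements.

**What disagreed:** The first grasp closed on nothing, although the baton's measured position was right. A touch on the table, which read 16 N, showed the fingertips are about 28 mm shorter than stated: contact came at TCP z ≈ −9 mm instead of +19 mm. I corrected the grasp heights, and every later grasp held. Grip widths were 22 mm on the batons, 42 mm on the blocks and 53 mm on the root end.

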